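Start the plate dryer

TASK

Start the plate dryer at its control box with three pushes, in this order: tip the rocker switch right over by pressing its raised end, then press the square key fully in, then press the long bar key fully in, and come away. They stay where you push them; leave the round key up. Nothing is to be picked up, and the dishes standing about must stay where they are.

Things in the scene. Friction and masses are not known exactly. Their poses are not given: they have to be found in the camera images.
- console: Dryer control box, fixed: grey box with a dark steel top plate, 140 mm (its x) by 350 mm (its y) by 45 mm high. Origin: centre of its underside; x points away from the robot (turned up to 0.3 rad either way), z up, its top 45 mm above the counter. Its four controls sit in a row along its y, 78 mm apart (at -117, -39, 39, 117 mm on its middle line); which control is at which place changes.
- rocker_press (a point): Point on the top face of the rocker, in the middle of its raised, robot-side half, 23 mm from the pivot; press straight down here. It moves with the rocker and sinks about 9 mm. The rocker is a shallow-V white plate 67 mm long (box's x) by 34 mm wide between two low grey cheeks 14 mm high.
- rocker (a joint): Rocker angle: about 0 (0 to 0.05 at the start) = off, robot-side end up; 0.4 rad = fully over, robot-side end down. Pressed 23 mm from the pivot it moves with about 3 N; it stops hard at 0.4 and stays where it is left.
- square_top (a point): Centre of the top face of the square key, 28 by 28 mm; moves with the key.
- square_key (a joint): How far the square key is in, m: 0 to 0.0015 at the start, 0.009 = fully in. All the keys are white plastic and slide straight down, 9 mm from fully up to fully in; top 16 mm above the box's top when up, 7 mm when in. It moves with about 3 N, stops hard at the end and stays where it is left.
- bar_top (a point): Centre of the top face of the long bar key, 62 mm (box's x) by 20 mm; moves with the key.
- bar_key (a joint): How far the long bar key is in, m: as for the square key, same travel, height and force.
- round_top (a point): Centre of the top face of the round key, 29 mm across; moves with the key. Not to be pressed.
- round_key (a joint): How far the round key is in, m: as for the square key. It is to stay up.
- egg_cup: Loose wooden egg cup, 40 mm across, 45 mm high, standing on the box's top behind the row of controls, near the middle of its length. Origin: centre of its foot.
- mug: Loose blue mug, 76 mm across, 88 mm high, standing beside the box's right-hand (-y) end. Origin: centre of its underside; handle along its +y, reaching about 75 mm out.
- tumbler: Loose green glass tumbler, 68 mm across, 92 mm high, beside the box's left-hand (+y) end. Origin: centre of its underside.
- glass_bowl: Loose glass bowl standing upside down, 150 mm across, 70 mm high, on the right. Origin: centre of its mouth, on the counter.
- colander: Loose steel colander, 190 mm across (242 mm over its handles), 91 mm high, far to the right. Origin: centre of its underside.
- spatula: Loose red silicone spatula lying flat on the left, 270 mm long along its x. Origin: on its underside.
- jar: Loose jar with a steel cap, 64 mm across, 100 mm high, far to the left. Origin: centre of its underside.
- dish_rack: Fixed wire dish rack with four upright painted plates, 190 mm (x) by 210 mm (y), 145 mm high, on the left. Origin: centre of its underside.

How it is judged:
By the outcome, as a careful person would: the job done as asked, in the order asked, and still so for the second after the job is handed in, with the robot touching nothing.
It also fails if it takes over 45 s, if anything falls off the work surface, if the arm or the gripper's body presses on something with over 40 N, if the wrist force passes 120 N, or if a joint passes its speed limit or range.

ROBOT

A 6-joint arm with a two-finger parallel gripper is mounted at the origin on the work surface. World frame = base frame: x ahead of the robot, y to its left, z up, the work surface at z = 0. Lengths are in m, angles in rad, forces in N, time in s.
With the tool pointing down it reaches from about 0.35 to 0.975 m from the base axis. Payload 4.9 kg.
Tool frame: the origin (TCP) lies on the centre line of the jaws, within the pads' length; the fingertips stand 8 mm ahead of it and the grasp point (between the pads) lies 11 mm behind it; z points along the fingers, y is the direction in which the jaws open and shut (so a half turn about z gives the same grasp; the last joint's range is limited). The gripper opens to 85 mm and grips with 20 to 120 N. Pads are 22 mm wide; open, the fingers measure 114 mm over their backs; the gripper's body (76 mm by 85 mm) begins 54 mm behind the grasp point. The pads swing forward as they close: fully open they stand 13 mm farther back than shut.
Start: joints at [1.123, 0.053, 1.613, -0, 1.476, -0.119], TCP at [0.202, 0.592, 0.239] pointing down, gripper open.
Joint ranges: [-3.01, 3.01], [-1.01, 2.22], [0.06, 2.58], [-1.02, 4.17], [0.09, 2.62], [-3.14, 3.14]. Speed limits (rad/s): [2.57, 2.57, 3.14, 3.14, 3.14, 3.14].

INTERFACE

Orientations are given as a rotation vector (axis times angle).
In Python, from station import get_obs, get_image, calibration, finish_job gives the robot as it stands. The module is installed in compiled form; this text tells all that it offers.
- The arm moves only by the shell command python3 -m jog 'ROWS' [FORCE]. ROWS is JSON, a list of rows, each a list of 7 numbers: the shift along the tool's x, y, z in cm, then the turn, a rotation vector about the tool's x, y, z in rad, then the closure in counts, from 0 (fully open) to 255 (shut). In form: [[dx, dy, dz, ax, ay, az, jaw], ...]. A call has 1 to 8 rows; each row is the pose to reach, as a shift and turn from the pose measured when the call began, along the tool's axes at that moment; what a row does not reach only later rows make up. A row lasts 1/12 s, in which the tool goes at most 41.7 mm and 7.16 degrees, less where a joint would pass 70% of its speed; a pose out of reach is approached as far as the arm can. A call with a gripper value outside its range is refused whole. The fingers move at their own pace and stop on an object; FORCE is the grip in N (left out, the last holds). Time passes only in rows, so rows that repeat a pose let the fingers close. It gives the time, the measured TCP pose, the force and the opening at its end, in the units of the state.
- get_obs(): the state, without advancing time (a new reading comes with each control period).
- get_image(name): name is "scene" or "top" or "wrist"; returns the picture (480x640x3 uint8, red, green, blue); there is no depth.
- calibration(name): a dict with "vfov" (degrees; the focal length in pixels is half the picture's height over the tangent of half this angle, whatever the lens; pixels are square), "cx", "cy" (the principal point, pixels), "dist_coeffs" ([k1, k2, p1, p2, k3] as OpenCV has them; the pictures are not rectified), "R" (3x3) and "t" (3): a world point X has camera coordinates R X + t. Camera axes: x right, y down, z forward; pixel columns grow to the right and rows downward; lengths in m; the calibration is good to about 2 mm. A picture is of the moment at which its call begins: read the wrist's pose just before it. calibration takes no time and is no camera call; for the wrist camera it gives the pose at the moment of the call.
- finish_job(): hands the job in, once; it reports no verdict.
The state is a dict: "t": time; "q": joint angles; "dq": joint speeds; "effort": joint torques, N m; "tool_pos": TCP position; "tool_rot": TCP orientation; "contact_force": force on the tool from outside, world axes, zero at the start; "wrist_torque": the same for the moment, N m; "opening": finger opening in m.
Only numpy, scipy, OpenCV 4.12 (cv2) and the standard library are available. Lean on these libraries where they do the work, as an engineer would, in place of code of your own. Each camera call takes 0.05 s, during which the arm holds its last target. There are 200 camera calls.

## Working session

There is one attempt and no reset: what is moved stays moved. The work goes in short steps, Python scripts to look and compute and a shell command to move; the robot and the scene stay as the last step left them, time stands still between calls to the robot, and variables do not carry over. Pictures are saved under pics/ and viewed, about 8 in all and at most 12, crops included, and the job is handed in when it is done.

```bash
mkdir -p pics; python3 - <<'E'
from station import *
import cv2
for n in("scene","top"):
    cv2.imwrite(f"pics/{n}0.png",get_image(n)[:,:,::-1])
    c=calibration(n);print(n,c)
o=get_obs();print(o['t'],o['tool_pos'],o['tool_rot'],o['opening'])
E
```

```text
scene {'vfov': 42.38828433329516, 'cx': 320.69193695231263, 'cy': 238.02545121667353, 'dist_coeffs': array([-0.01550434,  0.        ,  0.        ,  0.        ,  0.        ]), 'R': array([[ 0.54028454,  0.84146453,  0.00548272],
       [ 0.59633664, -0.37828049, -0.70801588],
       [-0.59369624,  0.38579959, -0.70617523]]), 't': array([-0.24796745, -0.25881192,  2.07162138])}
top {'vfov': 56.13757526877043, 'cx': 330.07832236414464, 'cy': 242.8674684952132, 'dist_coeffs': array([-0.00979791,  0.        ,  0.        ,  0.        ,  0.        ]), 'R': array([[ 0.01762928, -0.99982671,  0.00597919],
       [-0.98395772, -0.01841065, -0.17744929],
       [ 0.17752862, -0.00275496, -0.98411178]]), 't': array([-0.02457021,  0.5109623 ,  1.44452062])}
0.1 [0.20157527 0.5910377  0.23818377] [-5.14062337e-01 -3.09873667e+00  2.78063928e-03] 0.085732494143227
```

View pics/top0.png

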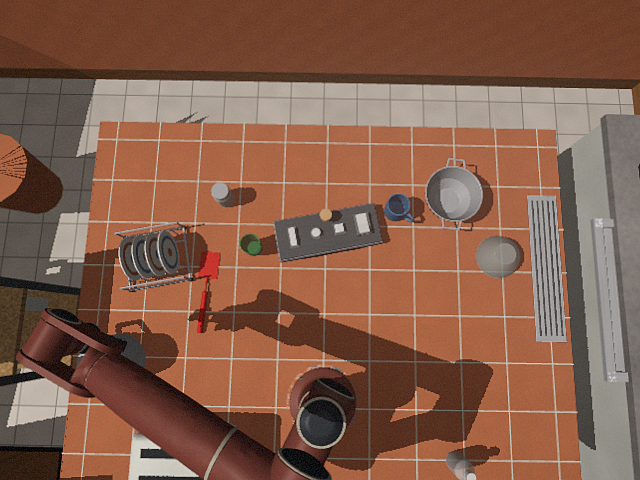

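View pics/scene0.png

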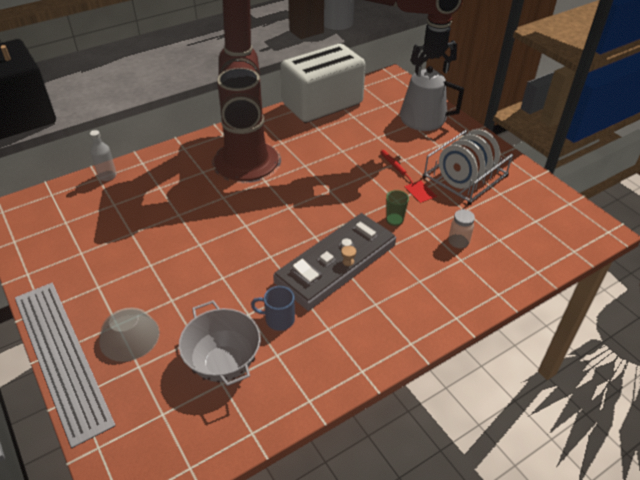

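The top view shows the console at about (328,233). Its controls from left (+y) to right are bar (293,237), round (316,232), square (339,228) and rocker (362,223), with the egg cup behind them at (326,214). The scene view agrees.

```bash
cat > h.py <<'E'
import numpy as np,cv2
from station import *
from scipy.spatial.transform import Rotation as Ro
def ray(c,uv,z):
    f=240/np.tan(np.radians(c['vfov'])/2)
    K=np.array([[f,0,c['cx']],[0,f,c['cy']],[0,0,1]])
    p=cv2.undistortPoints(np.array(uv,float).reshape(-1,1,2),K,np.array(c['dist_coeffs'])).reshape(-1,2)
    R=np.array(c['R']);t=np.array(c['t']);C=-R.T@t
    d=np.c_[p,np.ones(len(p))]@R
    return C+d*((z-C[2])/d[:,2])[:,None]
def blobs(im,box,thr,amin):
    x0,y0,x1,y1=box
    h=cv2.cvtColor(im,cv2.COLOR_RGB2HSV)
    m=((h[...,2]>thr)&(h[...,1]<60)).astype(np.uint8)
    k=np.zeros_like(m);k[y0:y1,x0:x1]=m[y0:y1,x0:x1]
    n,l,s,ce=cv2.connectedComponentsWithStats(k)
    return [(ce[i],s[i]) for i in range(1,n) if s[i][4]>=amin]
def totool(p):  # world point -> shift in tool axes, cm
    o=get_obs();return 100*Ro.from_rotvec(o['tool_rot']).inv().apply(np.array(p)-o['tool_pos'])
E
python3 - <<'E'
from h import *
c=calibration("top");im=get_image("top")
B=blobs(im,(270,205,385,262),150,30)
for ce,s in B: print(ce,s,ray(c,ce,.061))
print(ray(c,[[275,221],[377,205],[382,242],[281,261]],.045))
print(ray(c,[[398,205],[251,244]],.09))
o=get_obs();print(Ro.from_rotvec(o['tool_rot']).as_matrix().round(3))
cw=calibration("wrist");R=np.array(cw['R']);print(cw['vfov'],-R.T@cw['t'],R[2])
E
```

```text
[362.02912621 222.66019417] [355 213  15  20 206] [[ 0.57841015 -0.11963556  0.061     ]]
[338.55128205 227.55128205] [334 223  10  10  78] [[ 0.56041198 -0.04227295  0.061     ]]
[292.06557377 236.13114754] [288 227   9  19 122] [[0.52871894 0.10997905 0.061     ]]
[315.390625 231.890625] [311 228  10   9  64] [[0.54437178 0.03373061 0.061     ]]
[[ 0.58223285  0.16997285  0.045     ]
 [ 0.64394673 -0.17095399  0.045     ]
 [ 0.51760868 -0.18742756  0.045     ]
 [ 0.44788514  0.14495826  0.045     ]]
[[ 0.63310105 -0.23466719  0.09      ]
 [ 0.49491011  0.23837646  0.09      ]]
[[-0.946  0.323 -0.001]
 [ 0.323  0.946 -0.001]
 [ 0.    -0.002 -1.   ]]
66.50398304204506 [0.13326514 0.61372346 0.37209691] [ 0.26522075 -0.09210352 -0.95977857]
```

```bash
python3 -m jog '[[-56.6,-56.2,0,0,0,1.03,255],[-56.6,-56.2,0,0,0,1.03,255],[-56.6,-56.2,0,0,0,1.03,255],[-56.6,-56.2,0,0,0,1.03,255],[-56.6,-56.2,0,0,0,1.03,255],[-56.6,-56.2,0,0,0,1.03,255],[-56.6,-56.2,0,0,0,1.03,255],[-56.6,-56.2,0,0,0,1.03,255]]' 20
python3 - <<'E'
from h import *
o=get_obs();print(totool([.5553,-.1238,.17]),Ro.from_rotvec(o['tool_rot']).as_matrix().round(3),o['contact_force'])
E
```

```text
t: 0.82
tool_pos: [0.3499, 0.2909, 0.239]
tool_rot: [1.944, 2.468, -0.002]
contact_force: [0.6, 0.3, 0.1]
opening: -0.0002
[-45.12039034  10.26295495   6.94867832] [[-0.234  0.972 -0.001]
 [ 0.972  0.234 -0.001]
 [-0.001 -0.001 -1.   ]] [0.59192816 0.30283213 0.11109539]
```

```bash
python3 -m jog '[[-45.1,10.3,0,0,0,0.02,255],[-45.1,10.3,0,0,0,0.02,255],[-45.1,10.3,0,0,0,0.02,255],[-45.1,10.3,2,0,0,0.02,255],[-45.1,10.3,3,0,0,0.02,255],[-45.1,10.3,5,0,0,0.02,255],[-45.1,10.3,5,0,0,0.02,255],[-45.1,10.3,5,0,0,0.02,255]]'
python3 -m jog '[[-12,2.5,2,0,0,0,255],[-12,2.5,2,0,0,0,255],[-12,2.5,2,0,0,0,255],[-12,2.5,2,0,0,0,255],[-12,2.5,2,0,0,0,255]]'
python3 - <<'E'
from h import *
print(totool([.5553,-.1238,.069]))
im=get_image("wrist");c=calibration("wrist");cv2.imwrite("pics/w1.png",im[:,:,::-1])
for ce,s in blobs(im,(0,0,640,480),150,150): print(ce.round(),s,ray(c,ce,.061))
E
```

```text
t: 1.48
tool_pos: [0.497, -0.0063, 0.2118]
tool_rot: [1.969, 2.447, -0.002]
contact_force: [0.5, 0.2, -0.9]
opening: 0.0002
t: 1.9
tool_pos: [0.5469, -0.12, 0.1905]
tool_rot: [-1.972, -2.443, 0.003]
contact_force: [0.8, 0.4, 0.4]
opening: -0.0002
[-0.55296738  0.77220065 12.15000241]
[116. 167.] [   0    0  267  390 5902] [[ 0.39467409 -0.10545451  0.061     ]]
[362.  12.] [ 332    0   58   34 1316] [[0.54307817 0.0273594  0.061     ]]
[548. 203.] [ 432    0  208  418 3427] [[ 0.70830997 -0.06465536  0.061     ]]
[266. 140.] [263  28   8 223 345] [[ 0.49723687 -0.06446485  0.061     ]]
[358. 128.] [ 339  108   41   41 1612] [[ 0.55825657 -0.04305586  0.061     ]]
[356. 237.] [ 311  214   91   49 3993] [[ 0.57504515 -0.1197803   0.061     ]]
[306. 305.] [298 283  16  52 581] [[ 0.55046677 -0.18355674  0.061     ]]
[329. 305.] [322 283  16  52 580] [[ 0.56788224 -0.17979208  0.061     ]]
```

View pics/w1.png

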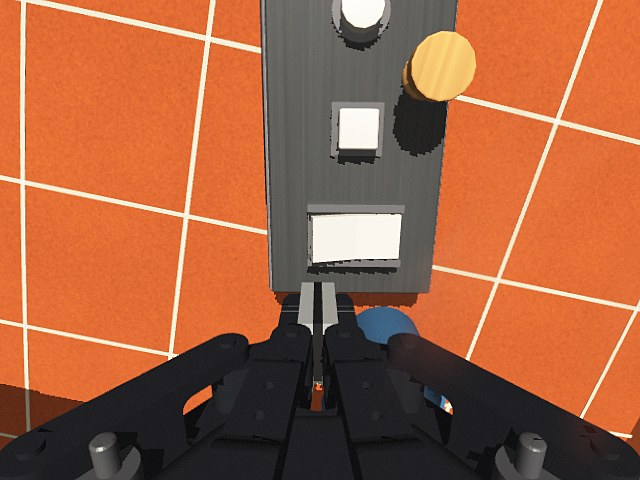

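The wrist view shows the rocker at (356,237) with its raised end on the left, the square at (358,128) and the egg cup top at (444,65). Positions agree with the top view to 2–3 mm, so I'm descending on the rocker.

```bash
python3 -m jog '[[-0.58,0.55,0,0,0,0,255],[-0.58,0.55,3,0,0,0,255],[-0.58,0.55,6,0,0,0,255],[-0.58,0.55,9,0,0,0,255],[-0.58,0.55,10.5,0,0,0,255],[-0.58,0.55,10.5,0,0,0,255],[-0.58,0.55,10.5,0,0,0,255]]'
python3 -m jog '[[0,0,0.3,0,0,0,255],[0,0,0.6,0,0,0,255],[0,0,0.9,0,0,0,255],[0,0,1.2,0,0,0,255],[0,0,1.2,0,0,0,255]]'
```

```text
t: 2.53
tool_pos: [0.5529, -0.122, 0.0858]
tool_rot: [-1.968, -2.446, 0.003]
contact_force: [0.4, -0.5, 1.0]
opening: -0.0002
t: 2.95
tool_pos: [0.5532, -0.1223, 0.0743]
tool_rot: [-1.968, -2.447, 0.002]
contact_force: [-0.2, -0.7, 2.2]
opening: 0.0002
```

```bash
python3 -m jog '[[-0.2,0,0.2,0,0,0,255],[-0.2,0,0.4,0,0,0,255],[-0.2,0,0.4,0,0,0,255]]'
python3 -m jog '[[0,0,0.2,0,0,0,255],[0,0,0.4,0,0,0,255],[0,0,0.4,0,0,0,255]]'
python3 -m jog '[[0,0,0.2,0,0,0,255],[0,0,0.3,0,0,0,255],[0,0,0.3,0,0,0,255]]'
```

```text
t: 3.2
tool_pos: [0.5539, -0.1245, 0.0703]
tool_rot: [-1.969, -2.448, 0.002]
contact_force: [-0.9, -0.6, 2.1]
opening: 0.0003
t: 3.45
tool_pos: [0.554, -0.1246, 0.0683]
tool_rot: [-1.968, -2.447, 0.003]
contact_force: [-6.9, 2.0, 14.4]
opening: -0.0001
t: 3.7
tool_pos: [0.5541, -0.1246, 0.0682]
tool_rot: [-1.967, -2.446, 0.004]
contact_force: [-9.5, 3.2, 19.2]
opening: -0.0001
```

```bash
python3 -m jog '[[0,0,-2,0,0,0,255],[0,0,-5,0,0,0,255],[0,0,-8,0,0,0,255],[0,0,-10,0,0,0,255],[0,0,-10,0,0,0,255]]'
python3 - <<'E'
from h import *
im=get_image("wrist");s=get_image("scene")
a=cv2.resize(im[190:320,260:460],(800,520))
b=cv2.resize(s[235:295,265:355],(720,480),interpolation=cv2.INTER_CUBIC)
cv2.imwrite("pics/w2.png",a[:,:,::-1]);cv2.imwrite("pics/s2.png",b[:,:,::-1])
E
```

```text
t: 4.12
tool_pos: [0.5574, -0.1257, 0.1738]
tool_rot: [1.965, 2.443, 0.001]
contact_force: [-0.5, -0.8, 1.0]
opening: 0.0003
```

View pics/w2.png

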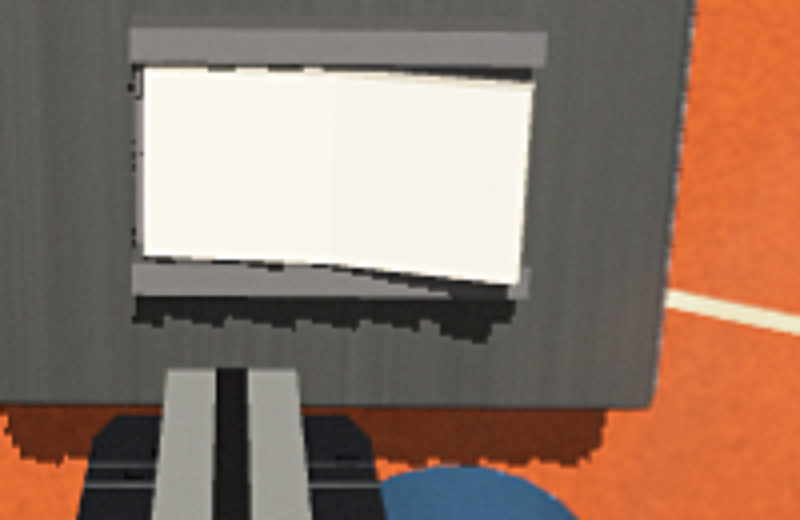

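View pics/s2.png

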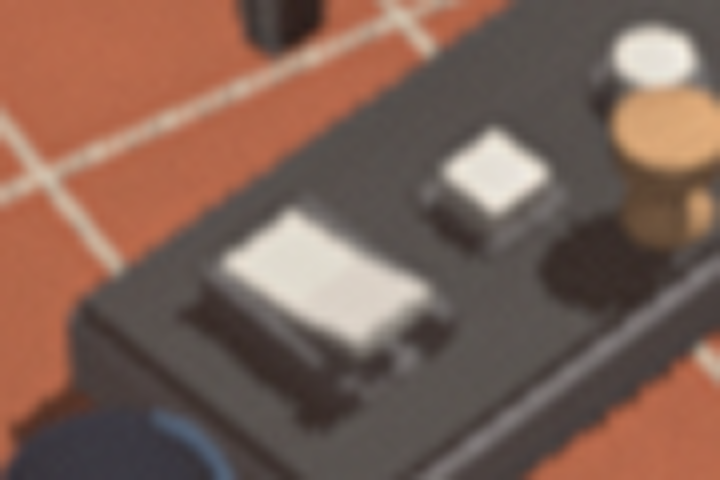

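Both views show the robot-side half now down and flat, with the far end raised. I'll press again a little further out to confirm that the stop is real.

```bash
python3 - <<'E'
from h import *
o=get_obs();print(o['tool_pos'],totool([.550,-.1252,.0745]))
E
```

```text
[ 0.5548344  -0.124792    0.16855736] [ 0.06669437 -0.45659375  9.40692916]
```

```bash
python3 -m jog '[[0.07,-0.45,3,0,0,0,255],[0.07,-0.45,6,0,0,0,255],[0.07,-0.45,9,0,0,0,255],[0.07,-0.45,9.4,0,0,0,255],[0.07,-0.45,9.4,0,0,0,255]]'
python3 -m jog '[[0,0,0.3,0,0,0,255],[0,0,0.6,0,0,0,255],[0,0,0.8,0,0,0,255],[0,0,0.8,0,0,0,255]]'
python3 -m jog '[[0,0,0.3,0,0,0,255],[0,0,0.3,0,0,0,255]]'
```

```text
t: 4.63
tool_pos: [0.5475, -0.1243, 0.0707]
tool_rot: [-1.964, -2.442, 0.007]
contact_force: [0.2, -1.1, 1.0]
opening: 0.0004
t: 4.97
tool_pos: [0.5483, -0.1245, 0.0674]
tool_rot: [-1.963, -2.442, 0.008]
contact_force: [-11.2, 2.5, 21.2]
opening: -0.0
t: 5.13
tool_pos: [0.5483, -0.1245, 0.0677]
tool_rot: [-1.962, -2.441, 0.009]
contact_force: [-8.8, 3.3, 16.4]
opening: 0.0001
```

Same stop height, so the rocker is hard over. Next is the square key.

```bash
python3 -m jog '[[0,0,-2,0,0,0,255],[0,0,-4,0,0,0,255],[0,0,-5,0,0,0,255],[0,0,-5,0,0,0,255],[0,0,-5,0,0,0,255]]'
python3 - <<'E'
from h import *
o=get_obs();print(o['tool_pos'],totool([.5593,-.0427,.08]))
c=calibration("top");print(ray(c,[[326,214]],.09))
E
```

```text
t: 5.55
tool_pos: [0.5491, -0.1247, 0.118]
tool_rot: [-1.962, -2.442, 0.008]
contact_force: [-0.8, -0.4, -1.2]
opening: -0.0002
[ 0.54908914 -0.12469045  0.11800317] [7.77368384 2.79910571 3.80055398]
[[ 5.98383701e-01 -2.32906797e-04  9.00000000e-02]]
```

```bash
python3 -m jog '[[4,1.4,0,0,0,0,255],[7.8,2.8,0,0,0,0,255],[7.8,2.8,0,0,0,0,255],[7.8,2.8,0,0,0,0,255],[7.8,2.8,2,0,0,0,255],[7.8,2.8,3.8,0,0,0,255],[7.8,2.8,3.8,0,0,0,255]]'
python3 - <<'E'
from h import *
im=get_image("wrist");cv2.imwrite("pics/w3.png",im[:,:,::-1])
o=get_obs();print(o['tool_pos'],totool([.5593,-.0427,.069]))
E
```

```text
t: 6.13
tool_pos: [0.5556, -0.0427, 0.0749]
tool_rot: [-1.959, -2.435, 0.015]
contact_force: [-1.3, 0.2, -0.7]
opening: 0.0001
[ 0.5566491  -0.04288567  0.07672821] [-0.04325173  0.27526593  0.76826311]
```

View pics/w3.png

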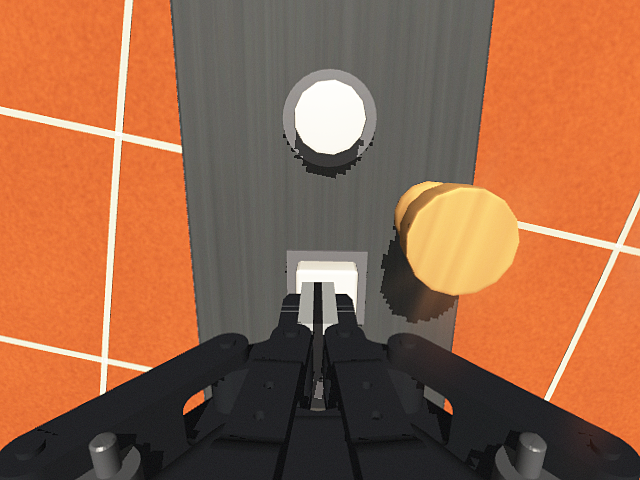

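The fingertip is over the square key, about 3 mm to the robot side, and the egg cup at (460,240) is clear. Pressing now with a 3 mm correction.

```bash
python3 -m jog '[[0,0.28,0.2,0,0,0,255],[0,0.28,0.5,0,0,0,255],[0,0.28,0.8,0,0,0,255],[0,0.28,1.1,0,0,0,255],[0,0.28,1.4,0,0,0,255],[0,0.28,1.6,0,0,0,255],[0,0.28,1.6,0,0,0,255]]'
python3 -m jog '[[0,0,0.2,0,0,0,255],[0,0,0.4,0,0,0,255],[0,0,0.4,0,0,0,255]]'
```

```text
t: 6.77
tool_pos: [0.5596, -0.0425, 0.0609]
tool_rot: [-1.961, -2.437, 0.013]
contact_force: [0.0, -1.1, 1.4]
opening: 0.0001
t: 7.02
tool_pos: [0.5599, -0.0425, 0.0599]
tool_rot: [-1.96, -2.437, 0.014]
contact_force: [-8.4, -0.1, 18.0]
opening: -0.0001
```

```bash
python3 -m jog '[[0,0,-2,0,0,0,255],[0,0,-5,0,0,0,255],[0,0,-9,0,0,0,255],[0,0,-9,0,0,0,255],[0,0,-9,0,0,0,255]]'
python3 - <<'E'
from h import *
o=get_obs();print(o['tool_pos'],totool([.5278,.110,.085]))
E
```

```text
t: 7.43
tool_pos: [0.5634, -0.0428, 0.1532]
tool_rot: [-1.963, -2.441, 0.009]
contact_force: [0.1, -0.8, 0.4]
opening: -0.0
[ 0.56338671 -0.0428463   0.15317393] [15.67037483 -0.12532504  6.8691015 ]
```

```bash
python3 -m jog '[[4,-0.1,0,0,0,0,255],[8,-0.1,0,0,0,0,255],[12,-0.1,0,0,0,0,255],[15.7,-0.1,0,0,0,0,255],[15.7,-0.1,0,0,0,0,255],[15.7,-0.1,3,0,0,0,255],[15.7,-0.1,6.5,0,0,0,255],[15.7,-0.1,6.5,0,0,0,255]]'
python3 - <<'E'
from h import *
im=get_image("wrist");im2=get_image("scene")
a=np.hstack([cv2.resize(im[200:400,220:420],(400,400)),cv2.resize(im2[200:300,270:400],(400,400))])
cv2.imwrite("pics/w4.png",a[:,:,::-1])
o=get_obs();print(o['tool_pos'],totool([.5278,.110,.069]))
E
```

```text
t: 8.1
tool_pos: [0.5217, 0.1099, 0.0801]
tool_rot: [-1.955, -2.433, 0.026]
contact_force: [-2.4, 0.7, -1.0]
opening: -0.0003
[0.52588716 0.10987812 0.08616853] [-0.03613838  0.21723606  1.71342522]
```

View pics/w4.png

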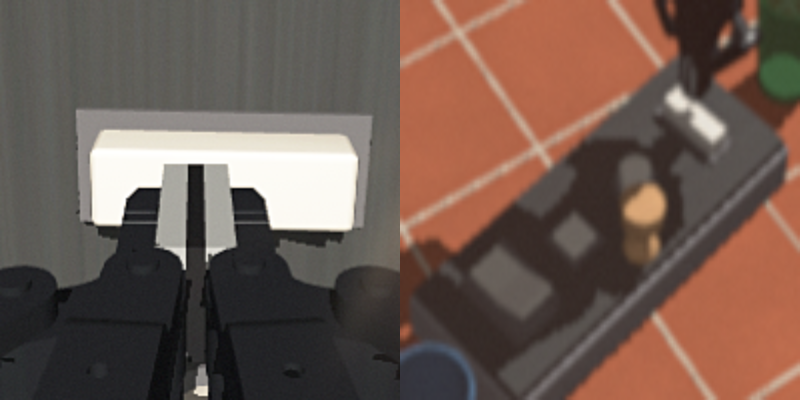

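The finger is over the bar, slightly to the robot side of its centre. Shifting 5 mm and pressing.

```bash
python3 -m jog '[[0,0.5,0.5,0,0,0,255],[0,0.5,1,0,0,0,255],[0,0.5,1.4,0,0,0,255],[0,0.5,1.7,0,0,0,255],[0,0.5,2,0,0,0,255],[0,0.5,2.3,0,0,0,255],[0,0.5,2.5,0,0,0,255],[0,0.5,2.5,0,0,0,255]]'
python3 -m jog '[[0,0,0.2,0,0,0,255],[0,0,0.4,0,0,0,255],[0,0,0.4,0,0,0,255]]'
```

```text
t: 8.87
tool_pos: [0.5309, 0.1109, 0.0613]
tool_rot: [-1.961, -2.438, 0.014]
contact_force: [0.7, 0.4, 1.3]
opening: 0.0
t: 9.12
tool_pos: [0.5311, 0.111, 0.0599]
tool_rot: [-1.961, -2.438, 0.016]
contact_force: [-7.6, -1.2, 17.6]
opening: 0.0001
```

```bash
python3 -m jog '[[0,0,-2,0,0,0,255],[0,0,-5,0,0,0,255],[0,0,-9,0,0,0,255],[0,0,-13,0,0,0,255],[-4,-4,-17,0,0,0,255],[-8,-6,-18,0,0,0,255],[-12,-6,-18,0,0,0,255],[-16,-6,-18,0,0,0,255]]'
python3 -m jog '[[-4,0,0,0,0,0,255],[-8,0,0,0,0,0,255],[-12,0,0,0,0,0,255],[-12,0,0,0,0,0,255],[-12,0,0,0,0,0,255],[-12,0,0,0,0,0,255]]'
python3 - <<'E'
from h import *
im=get_image("wrist");im2=get_image("scene")
a=np.hstack([cv2.resize(im,(480,360)),cv2.resize(im2[205:310,255:405],(320,224))[:, :] if 0 else cv2.resize(im2[200:320,270:377],(320,360))])
cv2.imwrite("pics/w5.png",a[:,:,::-1])
print(get_obs()['contact_force'])
c=calibration("top");t=get_image("top")
for ce,s in blobs(t,(270,205,385,262),110,30): print(ce.round(1),s)
E
```

```text
t: 9.78
tool_pos: [0.5066, -0.0373, 0.2412]
tool_rot: [-1.96, -2.443, 0.013]
contact_force: [1.1, 0.1, -0.3]
opening: -0.0
t: 10.28
tool_pos: [0.5322, -0.1542, 0.2401]
tool_rot: [-1.96, -2.441, 0.013]
contact_force: [0.4, 0.1, -0.6]
opening: -0.0
[-1.00243017  1.10176457 -0.39528002]
[364.8 223. ] [359 212  12  20 120]
[276.2 238.8] [270 221  12  40  65]
[338.7 228.3] [333 223  13  12  97]
[292.2 236.7] [287 226  12  22 150]
[315.3 232.5] [310 227  11  12  91]
```

View pics/w5.png

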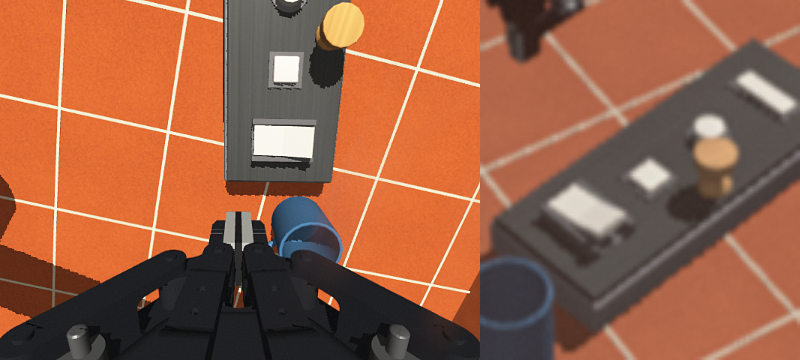

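The last view shows the rocker over, the square and bar keys low, the round key up, and the egg cup and mug undisturbed. The tool is clear at z = 0.24, so I'm handing in.

```bash
python3 -c "
from station import *
print(finish_job())"
```

```text
the job is handed in; nothing more can be done
None
```

I made the three pushes in the order asked and handed the job in at about 10.5 s; no verdict came back.

- **Rocker:** I pressed it twice, and both presses stopped hard at the same height with about 19–21 N. Afterwards the pictures showed the robot-side half down and flat. I did not measure the rocker's angle to a number. At the stop the fingertip was only about 1 mm above where the cheek tops should be. I judged the stop to be the rocker itself because the finger was centred between the cheeks.
- **Square key:** it stopped hard at TCP z 0.060 with 18 N, the height expected for fully in.
- **Bar key:** it stopped hard at the same height with about 18 N.
- **Last look:** the round key, which I never touched, was up. The egg cup and mug stood where they were, and the tool was clear about 24 cm up.
- **Disagreements:** the top and wrist cameras differed by 2–3 mm on where the controls are. I saw small position lags of a few mm at the end of fast moves. I corrected the tool's position before the square and bar presses, and shifted it 2 mm partway through the first rocker press.

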